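Close up the frame joint and lock it with the bayonet clamp bolt

ROBOT

A 6-joint arm with a two-finger parallel gripper is mounted at the origin on the work surface. World frame = base frame: x ahead of the robot, y to its left, z up, the work surface at z = 0. Lengths are in m, angles in rad, forces in N, time in s.
With the tool pointing down it reaches from about 0.35 to 0.975 m from the base axis. Payload 4.9 kg.
Tool frame: the origin (TCP) lies on the centre line of the jaws, within the pads' length; the fingertips stand 8 mm ahead of it and the grasp point (between the pads) lies 11 mm behind it; z points along the fingers, y is the direction in which the jaws open and shut (so a half turn about z gives the same grasp; the last joint's range is limited). The gripper opens to 85 mm and grips with 20 to 120 N. Pads are 22 mm wide; open, the fingers measure 114 mm over their backs; the gripper's body (76 mm by 85 mm) begins 54 mm behind the grasp point. The pads swing forward as they close: fully open they stand 13 mm farther back than shut.
Start: joints at [1.083, 0.053, 1.613, -0, 1.476, -0.119], TCP at [0.225, 0.583, 0.239] pointing down, gripper open.
Joint ranges: [-3.01, 3.01], [-1.01, 2.22], [0.06, 2.58], [-1.02, 4.17], [0.09, 2.62], [-3.14, 3.14]. Speed limits (rad/s): [2.57, 2.57, 3.14, 3.14, 3.14, 3.14].

INTERFACE

Orientations are given as a rotation vector (axis times angle).
In Python, from station import get_obs, get_image, calibration, finish_job gives the robot as it stands. The module is installed in compiled form; this text tells all that it offers.
- The arm moves only by the shell command python3 -m jog 'ROWS' [FORCE]. ROWS is JSON, a list of rows, each a list of 7 numbers: the shift along the tool's x, y, z in cm, then the turn, a rotation vector about the tool's x, y, z in rad, then the closure in counts, from 0 (fully open) to 255 (shut). In form: [[dx, dy, dz, ax, ay, az, jaw], ...]. A call has 1 to 8 rows; each row is the pose to reach, as a shift and turn from the pose measured when the call began, along the tool's axes at that moment; what a row does not reach only later rows make up. A row lasts 1/12 s, in which the tool goes at most 41.7 mm and 7.16 degrees, less where a joint would pass 70% of its speed; a pose out of reach is approached as far as the arm can. A call with a gripper value outside its range is refused whole. The fingers move at their own pace and stop on an object; FORCE is the grip in N (left out, the last holds). Time passes only in rows, so rows that repeat a pose let the fingers close. It gives the time, the measured TCP pose, the force and the opening at its end, in the units of the state.
- get_obs(): the state, without advancing time (a new reading comes with each control period).
- get_image(name): name is "scene" or "top" or "wrist"; returns the picture (384x512x3 uint8, red, green, blue); there is no depth.
- calibration(name): a dict with "vfov" (degrees; the focal length in pixels is half the picture's height over the tangent of half this angle, whatever the lens; pixels are square), "cx", "cy" (the principal point, pixels), "R" (3x3) and "t" (3): a world point X has camera coordinates R X + t. Camera axes: x right, y down, z forward; pixel columns grow to the right and rows downward; lengths in m; the calibration is good to about 2 mm. A picture is of the moment at which its call begins: read the wrist's pose just before it. calibration takes no time and is no camera call; for the wrist camera it gives the pose at the moment of the call.
- finish_job(): hands the job in, once; it reports no verdict.
The state is a dict: "t": time; "q": joint angles; "dq": joint speeds; "effort": joint torques, N m; "tool_pos": TCP position; "tool_rot": TCP orientation; "contact_force": force on the tool from outside, world axes, zero at the start; "wrist_torque": the same for the moment, N m; "opening": finger opening in m.
Only numpy, scipy, OpenCV 4.12 (cv2) and the standard library are available. Lean on these libraries where they do the work, as an engineer would, in place of code of your own. Each camera call takes 0.05 s, during which the arm holds its last target. There are 200 camera calls.

TASK

Slide the loose aluminium rail along its channel until it butts flush against the fixed rail, with no gap left; only then take the clamp bolt from its wooden parking block and put its foot through the slot of the steel socket block with the bolt's finger pointing towards the fixed rail. Push it fully home against the spring and twist it a quarter turn clockwise (seen from above), so that the finger lies across the loose rail. Finish holding the bolt by its wing, still gripped, turned and pressed fully home, and leave the magnet block, hammer, angle offcut and can alone.

Things in the scene. Friction and masses are not known exactly. Their poses are not given: they have to be found in the camera images.
- fixture: Welding fixture fixed to the bench. Origin on the bench right under the axis of its square steel socket block, z up. Base plate 6 mm thick, x -36 to 99, y -240 to 160 mm. The socket block is 64 x 64 mm, its flat top 56 mm above the bench. The fixed rail lies along y, centred on x = 55 mm, from y = 40 to 140 mm, 40 mm wide, top 52 mm above the bench; a steel strap over it (y 103 to 127) is 63 mm high.
- channel (a point): Point on the base plate's top (6 mm above the bench), at x = 55, y = -155 mm in the fixture's frame, axes as the fixture: on the centre line of the channel, 43 mm wide, in which the loose rail slides along y. Steel guide strips beside it are 10 mm high. The channel is open at its -y end and the base plate runs 85 mm on from this point to its end.
- socket (a point): Centre of the slot's mouth in the socket block's flat top, 56 mm above the bench, axes as the fixture. The slot is 45 mm long along the fixture's y, 17 mm wide along its x, through a top plate 10 mm thick. Below is a cavity 46 x 46 mm with a spring plunger in the middle, its top 12 mm below the mouth. Stops in the cavity let the foot turn only a quarter turn, clockwise seen from above.
- joint_face (a point): Centre of the fixed rail's end face (x = 55, y = 40, z = 29 mm in the fixture's frame), axes as the fixture; the face looks to the fixture's -y. The front of the loose rail must butt against it.
- rail: Loose aluminium box-profile rail, 40 mm wide (its x), 140 mm long (its y), 46 mm high, 0.25 to 0.5 kg. Origin at the centre of its underside. It lies on the base plate, 6 mm above the bench, its y along the fixture's y, and starts 30 to 90 mm short of the fixed rail.
- rail_front (a point): Centre of the loose rail's flat front end face (40 x 46 mm, towards the fixed rail), 23 mm above its underside.
- rail_back (a point): Centre of the loose rail's flat back end face (40 x 46 mm, away from the fixed rail), 23 mm above its underside; a place to push.
- bolt: Steel bayonet clamp bolt, 0.22 kg, upright in the parking block. Origin under the centre of its foot, z up. Foot: a bar 40 mm along x, 12 mm wide, 10 mm high, its lowest 3 mm only 36 x 8 mm. Stem 12 mm in diameter. Flange 40 mm in diameter, from 26 to 34 mm above the origin. Wing to grip: 40 mm along x, 14 mm thick along y, from 34 to 70 mm. Parked, the origin is 4 mm above the bench.
- bolt_grip (a point): Point on the bolt's axis in the wing, 56 mm above the bolt's origin: where to grip, across the 14 mm thickness (the bolt's y). Axes as the bolt. Home in the socket, the flange rests on the socket block, and the bolt's origin is 26 mm below the slot's mouth (this point 30 mm above the mouth).
- finger_tip (a point): Tip of the bolt's finger, a bar 18 mm wide and 8 mm thick that points along the bolt's +x, 60 mm from the axis, 30 mm above the bolt's origin. To enter the slot it must point along the fixture's +y; after the quarter turn it points along the fixture's +x. With the bolt home it passes 4 mm above the rails.
- park: Wooden parking block fixed to the bench, 76 mm (x) x 50 mm (y) x 30 mm high, with a pocket 45 x 17 mm in which the bolt's foot stands, the bolt's x along the block's x, its flange on the block's top. Origin at the centre of its underside.
- plunger (a joint): Spring plunger in the socket, in m: 0 at rest, grows as the bolt pushes it down, about 0.014 with the bolt home. The spring pushes up with 5.2 N at 0 plus 0.4 N per mm (11 N with the bolt home). From about 0.008 on the foot is below the top plate and can turn. Let go after the turn, the bolt springs up about 6 mm, so it must be held down.
- magnet: Bystander: flat square magnet block 60 x 60 mm, 27 mm high. Origin at the centre of its underside.
- hammer: Bystander: hammer lying on the bench beyond the fixture, handle along its x. Origin under its middle.
- offcut: Bystander: dark steel angle offcut 50 mm x 140 mm, 50 mm high. Origin at the centre of its underside.
- can: Bystander: plain aluminium can, 52 mm in diameter, 150 mm high. Origin at the centre of its underside.
Not all that is in view belongs to the job. Leave any yellow look-alike of the bolt alone. Leave any yellow look-alike of the rail alone.

How it is judged:
On the way, in this order (a step that is already met when the one before it is completed fails the run):
1. the loose rail butts against the fixed rail: gap under 3 mm, in line, flat on the base plate (y of rail_front in the frame of fixture above 0.037 m and z of rail_front in the frame of fixture below 0.033 m and x of rail_front in the frame of fixture between 0.049 and 0.061 m and angle between the y axis of rail and the y axis of fixture, either way round below 0.05 rad), for 0.2 s.
2. the bolt's foot is in the socket's slot, not yet turned, finger towards the fixed rail (z of bolt in the frame of socket below -0.006 m and horizontal distance between bolt and socket below 0.006 m and angle between the x axis of bolt and the y axis of fixture, either way round below 0.3 rad and y of finger_tip in the frame of fixture above 0.04 m), for 0.1 s.
3. the bolt is pushed in and turned a quarter turn, finger across the loose rail (z of bolt in the frame of socket below -0.018 m and angle between the x axis of bolt and the x axis of fixture, either way round below 0.26 rad and x of finger_tip in the frame of fixture above 0.04 m), for 0.2 s.
At the end, for the whole second after the job is handed in: Loose rail within 3 mm of the fixed rail, in line; bolt in the socket within 6 mm of its axis, pressed to within 2.5 mm of fully home against the spring, turned to within 0.26 rad of the quarter turn, finger across the loose rail, at rest and still gripped (all of step 1 and z of bolt in the frame of socket below -0.0235 m and horizontal distance between bolt and socket below 0.006 m and angle between bolt's own z axis and vertical below 0.12 rad and angle between the x axis of bolt and the x axis of fixture, either way round below 0.26 rad and x of finger_tip in the frame of fixture above 0.04 m and value of joint plunger above 0.0105 m and contact force between the fingers and bolt above 2 N and linear speed of bolt below 0.03 m/s); the arm keeps its last pose, push and grip.
It fails at once if the magnet is pushed out of its place (over 20 mm) (distance of magnet from where it was at the start of the episode above 0.02 m).
It fails at once if the hammer is pushed out of its place (over 20 mm) (distance of hammer from where it was at the start of the episode above 0.02 m).
It fails at once if the offcut is pushed out of its place (over 20 mm) (distance of offcut from where it was at the start of the episode above 0.02 m).
It fails at once if the can is pushed out of its place (over 20 mm) (distance of can from where it was at the start of the episode above 0.02 m).
It also fails if it takes over 64 s, if anything falls off the work surface, if the arm or the gripper's body presses on something with over 40 N, if the wrist force passes 120 N, or if a joint passes its speed limit or range.

## Working session

There is one attempt and no reset: what is moved stays moved. The work goes in short steps, Python scripts to look and compute and a shell command to move; the robot and the scene stay as the last step left them, time stands still between calls to the robot, and variables do not carry over. Pictures are saved under pics/ and viewed, about 8 in all and at most 12, crops included, and the job is handed in when it is done.

```bash
mkdir -p pics; python3 - <<'E'
from station import *
import cv2,numpy as np
o=get_obs();print(o['tool_pos'],o['tool_rot'],o['opening'],o['t'])
for n in("scene","top","wrist"):
    c=calibration(n);print(n,c)
    im=get_image(n);cv2.imwrite(f"pics/{n}0.png",im[:,:,::-1])
a=cv2.imread("pics/scene0.png");b=cv2.imread("pics/top0.png")
E
```

```text
[0.22499374 0.58244774 0.23804113] [-0.57584968 -3.0877194   0.00314216] 0.08523360081995247 0.0
scene {'vfov': 50.04181738685925, 'cx': 247.90746503217485, 'cy': 193.5910059217752, 'R': array([[-0.77843407,  0.62762003, -0.01155368],
       [ 0.39425028,  0.47449847, -0.78703108],
       [-0.48847427, -0.61720685, -0.61680515]]), 't': array([ 0.39996906, -0.19593578,  1.60910548])}
top {'vfov': 49.72681550956496, 'cx': 258.19477929340746, 'cy': 192.3818653354099, 'R': array([[-0.01550507, -0.99952366, -0.02668431],
       [-0.99239227,  0.01864337, -0.1216964 ],
       [ 0.12213591,  0.0245944 , -0.99220861]]), 't': array([0.08173339, 0.58195349, 1.30339415])}
wrist {'vfov': 60.06257069908015, 'cx': 251.6841944422525, 'cy': 192.4854262790804, 'R': array([[ 0.3605825 ,  0.9327247 , -0.0022118 ],
       [ 0.88282846, -0.34052595,  0.32350577],
       [ 0.30098865, -0.11860316, -0.94622361]]), 't': array([-0.62415801, -0.04087566,  0.38056027])}
```

View pics/top0.png

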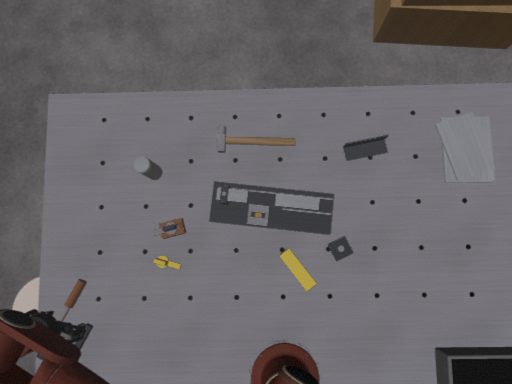

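View pics/scene0.png

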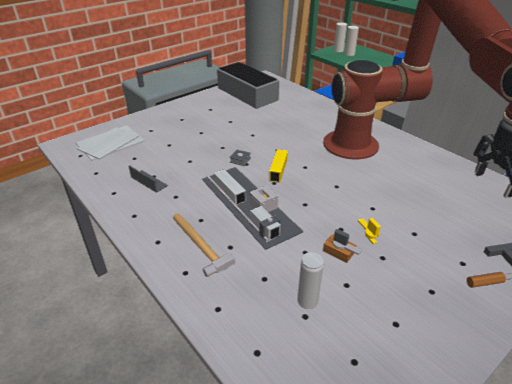

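Top view: fixture with the socket at about (258,214), fixed rail (220–247,195), loose rail (276–320,202), bolt in its park at (172,228), yellow decoys at (166,263) and (298,270). Next: coarse positions from the top view, plus a zoomed crop.

```bash
cat > h.py <<'E'
import numpy as np,cv2
from station import *
from scipy.spatial.transform import Rotation as Ro
def ray(c,u,v):
    f=192/np.tan(np.radians(c['vfov']/2));R=np.array(c['R']);t=np.array(c['t'])
    return -R.T@t, R.T@np.array([(u-c['cx'])/f,(v-c['cy'])/f,1])
def onz(c,u,v,z):
    o,d=ray(c,u,v);return o+d*(z-o[2])/d[2]
def proj(c,X):
    f=192/np.tan(np.radians(c['vfov']/2));p=np.array(c['R'])@X+np.array(c['t']);return np.array([c['cx']+f*p[0]/p[2],c['cy']+f*p[1]/p[2]])
def delta(target,yaw=None):
    """shift (cm) in tool axes to world target; turn for tool y axis yaw"""
    o=get_obs();R=Ro.from_rotvec(o['tool_rot']);return R.inv().apply(np.array(target)-o['tool_pos'])*100
E
python3 - <<'E'
from h import *
c=calibration("top")
for n,u,v,z in[("socket",258,214,.056),("rail back",320,202,.052),("rail front",276,198,.052),("fixed far",219,192,.052),("fixed near",248,198,.052),("plate TL",216,183,.006),("plate TR",333,187,.006),("plate BR",331,234,.006),("plate BL",210,224,.006),("bolt",171,228,.07),("tip",155,234,.034),("can",143,165,.15),("magnet",340,248,.02)]: print(n,onz(c,u,v,z).round(3))
im=cv2.imread("pics/top0.png")
a=cv2.resize(im[150:280,130:350],None,fx=3.6,fy=3.6,interpolation=cv2.INTER_CUBIC);cv2.imwrite("pics/crop1.png",a)
E
```

```text
socket [0.512 0.073 0.056]
rail back [ 0.547 -0.124  0.052]
rail front [0.562 0.015 0.052]
fixed far [0.585 0.197 0.052]
fixed near [0.564 0.104 0.052]
plate TL [0.621 0.212 0.006]
plate TR [ 0.6   -0.175  0.006]
plate BR [ 0.446 -0.162  0.006]
plate BL [0.485 0.233 0.006]
bolt [0.472 0.346 0.07 ]
tip [0.455 0.407 0.034]
can [0.659 0.414 0.15 ]
magnet [ 0.401 -0.187  0.02 ]
```

View pics/crop1.png

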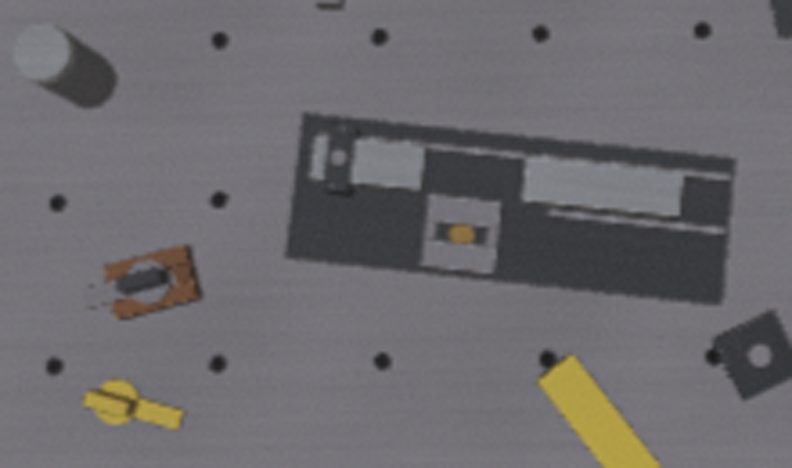

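```bash
cat >> h.py <<'E'
def procrustes(A,B):
    # 2D rigid: B = R A + t
    a=A-A.mean(0);b=B-B.mean(0);th=np.arctan2((a[:,0]*b[:,1]-a[:,1]*b[:,0]).sum(),(a*b).sum())
    R=np.array([[np.cos(th),-np.sin(th)],[np.sin(th),np.cos(th)]]);t=B.mean(0)-R@A.mean(0)
    return th,R,t,np.linalg.norm(A@R.T+t-B,axis=1)
E
python3 - <<'E'
from h import *
c=calibration("top")
P=np.array([[305,114],[735,158],[722,304],[287,257]])/3.6-.36+[130,150]
B=np.array([onz(c,u,v,.006)[:2] for u,v in P]);A=np.array([[99,160],[99,-240],[-36,-240],[-36,160]])/1000
th,R,t,e=procrustes(A,B);print("fixture yaw",th,t,e)
def px(x,y,z):return onz(c,x/3.6-.36+130,y/3.6-.36+150,z)
for n,x,y,z in[("socket",462,234,.05),("front",524,178,.052),("back",682,197,.052),("bolt",142,280,.074),("park TL",105,265,.03),("TR",188,246,.03),("BR",202,297,.03),("BL",120,319,.03)]:
    p=px(x,y,z);print(n,p.round(4),"fix",(R.T@(p[:2]-t)).round(4))
o=get_obs();T=Ro.from_rotvec(o['tool_rot']);print(T.as_matrix().round(3))
w=calibration("wrist");C=-np.array(w['R']).T@w['t'];print("cam in tool",T.inv().apply(C-o['tool_pos']).round(4));print((np.array(w['R'])@T.as_matrix()).round(3))
E
```

```text
fixture yaw -0.1233063834189443 [0.51029083 0.0727173 ] [0.001935   0.00135414 0.0016419  0.00145852]
socket [0.5103 0.0732 0.05  ] fix [-0.      0.0005]
front [0.5588 0.0175 0.052 ] fix [ 0.055  -0.0488]
back [ 0.5395 -0.1213  0.052 ] fix [ 0.0528 -0.1889]
bolt [0.4735 0.3514 0.074 ] fix [-0.0708  0.2721]
park TL [0.4893 0.3957 0.03  ] fix [-0.0605  0.318 ]
TR [0.5052 0.3207 0.03  ] fix [-0.0356  0.2455]
BR [0.4592 0.3078 0.03  ] fix [-0.0796  0.227 ]
BL [0.4408 0.3815 0.03  ] fix [-0.107   0.2979]
[[-0.933  0.361 -0.001]
 [ 0.361  0.933 -0.001]
 [ 0.    -0.002 -1.   ]]
cam in tool [ 0.0843  0.0003 -0.1337]
[[-0.     1.     0.   ]
 [-0.946  0.    -0.324]
 [-0.324 -0.     0.946]]
```

```bash
python3 -m jog '[[-4,-1.6,0.5,0,0,0.12,120],[-8,-3.2,1,0,0,0.24,120],[-12,-4.8,1.5,0,0,0.36,120],[-16,-6.4,2,0,0,0.48,120],[-20,-8,2.5,0,0,0.6,120],[-24,-9.6,3,0,0,0.72,120],[-28,-11.2,3.5,0,0,0.84,120],[-31.5,-12.6,3.8,0,0,0.97,120]]' 40
python3 - <<'E'
from h import *
o=get_obs();print(o['tool_pos'],o['tool_rot'],o['opening'],o['q'],np.abs(o['dq']).max(),o['contact_force'])
np.save("w1.npy",[calibration("wrist")],allow_pickle=True)
im=get_image("wrist");cv2.imwrite("pics/w1.png",im[:,:,::-1])
E
```

```text
t: 0.82
tool_pos: [0.4682, 0.3553, 0.2004]
tool_rot: [-1.95, -2.463, 0.004]
contact_force: [0.5, 0.0, 0.4]
opening: 0.0454
[0.4682073  0.35526948 0.20044677] [-1.95049445 -2.46267508  0.00356576] 0.04544476723393652 [ 5.22879166e-01 -6.94628708e-03  1.73910238e+00 -7.89560954e-04
  1.41156956e+00  2.91924344e-01] 0.827366500494062 [0.50872623 0.00642763 0.41998949]
```

View pics/w1.png

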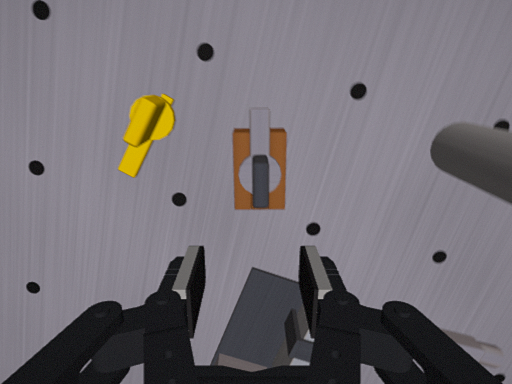

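Wrist view: park block at (234–286,128–210), flange centred near (260,173), finger pointing image-up (tool +x), the yellow decoy apart at (150,130). I'll measure the park from its mask.

```bash
python3 - <<'E'
from h import *
c=np.load("w1.npy",allow_pickle=True)[0]
im=cv2.imread("pics/w1.png");hsv=cv2.cvtColor(im,cv2.COLOR_BGR2HSV)
m=cv2.inRange(hsv,(5,120,60),(19,255,255));m[240:]=0
cs,_=cv2.findContours(m,0,2);h=cv2.convexHull(np.vstack([k for k in cs if cv2.contourArea(k)>30]))
r=cv2.minAreaRect(h);print(r)
def edge(sel,horiz):
    ys,xs=np.nonzero(m);pts=[]
    if horiz:
        for y in range(140,205): 
            k=xs[ys==y]
            if len(k): pts.append((k.min() if sel<0 else k.max()+1,y+.5))
    return np.array(pts,float)
for s in(-1,1):
    p=edge(s,1);p=p[np.abs(p[:,0]-np.median(p[:,0]))<4]
    W=np.array([onz(c,u-.0,v,.03)[:2] for u,v in p]);d=W[0]-W[-1];print("side",s,"yaw",np.arctan2(d[1],d[0]),W.mean(0))
# bottom edge and rows
xs=[np.nonzero(m[:,x])[0].max()+1 for x in range(238,283) if m[:,x].any()];print("bottom",np.median(xs))
for y in (150,165,173,180,195): print(y,im[y,232:290,2].tolist())
# wing dark mask
g=cv2.cvtColor(im,cv2.COLOR_BGR2GRAY);d=((g<85)&(m==0)).astype(np.uint8);d[:145]=0;d[215:]=0;d[:,:245]=0;d[:,278:]=0
k=max(cv2.findContours(d,0,2)[0],key=cv2.contourArea);print("wing",cv2.minAreaRect(k),cv2.boundingRect(k))
for u,v,z in[(260,209,.03),(260,173,.038)]:print(onz(c,u,v,z))
E
```

```text
((259.0, 168.5), (79.0, 52.0), 90.0)
side -1 yaw 1.814600291031844 [0.45136613 0.35078433]
side 1 yaw 1.819737334720268 [0.49853553 0.36188458]
bottom 209.0
150 [128, 131, 130, 130, 132, 135, 134, 136, 140, 139, 139, 141, 137, 141, 137, 135, 134, 121, 111, 127, 135, 136, 136, 137, 136, 136, 133, 136, 135, 134, 136, 137, 131, 135, 137, 137, 129, 124, 122, 129, 131, 137, 134, 136, 139, 142, 137, 139, 140, 140, 137, 136, 134, 128, 137, 147, 146, 142]
165 [128, 123, 126, 129, 132, 135, 137, 125, 116, 117, 133, 134, 134, 136, 134, 136, 135, 135, 136, 121, 80, 57, 57, 65, 62, 67, 67, 67, 65, 67, 64, 63, 60, 65, 60, 60, 66, 112, 135, 136, 135, 134, 134, 135, 135, 136, 121, 121, 135, 141, 136, 135, 134, 129, 133, 141, 142, 144]
173 [136, 127, 132, 130, 133, 130, 128, 128, 136, 139, 137, 137, 138, 138, 139, 140, 138, 138, 141, 122, 84, 56, 54, 61, 63, 66, 62, 65, 67, 67, 69, 62, 63, 64, 64, 63, 75, 111, 139, 138, 137, 135, 136, 137, 136, 137, 137, 135, 131, 133, 133, 135, 133, 130, 137, 145, 145, 139]
180 [137, 125, 124, 130, 134, 134, 135, 127, 137, 138, 137, 137, 138, 137, 138, 136, 136, 139, 139, 131, 88, 52, 54, 61, 61, 64, 64, 64, 67, 65, 64, 66, 64, 64, 61, 58, 72, 108, 136, 137, 135, 138, 137, 136, 139, 136, 136, 131, 130, 135, 135, 133, 136, 136, 140, 140, 141, 141]
195 [135, 128, 117, 129, 134, 134, 136, 140, 138, 136, 137, 137, 138, 135, 139, 137, 133, 135, 120, 102, 75, 51, 55, 61, 66, 62, 65, 67, 67, 66, 67, 61, 64, 63, 60, 58, 65, 115, 130, 133, 134, 137, 135, 137, 137, 137, 135, 138, 139, 136, 135, 132, 135, 136, 140, 139, 142, 143]
wing ((260.0, 181.0), (52.0, 16.0), 90.0) (252, 155, 17, 53)
[0.48386596 0.32052601 0.03      ]
[0.47445957 0.35836479 0.038     ]
```

```bash
cat > park.py <<'E'
from h import *
import sys
def park(name):
    o=get_obs();print(o['tool_pos'],np.abs(o['dq']).max())
    c=calibration("wrist");im=get_image("wrist")[:,:,::-1].copy();cv2.imwrite(name,im);np.save(name+".npy",[c],allow_pickle=True)
    m=cv2.inRange(cv2.cvtColor(im,cv2.COLOR_BGR2HSV),(5,120,60),(19,255,255));m[240:]=0
    ys,xs=np.nonzero(m);y0,y1=ys.min(),ys.max();S=[]
    for s in(-1,1):
        p=np.array([((xs[ys==y].min() if s<0 else xs[ys==y].max()+1)-.5+.0,y) for y in range(y0+10,y1-4)],float)
        p=p[np.abs(p[:,0]-np.median(p[:,0]))<4];W=np.array([onz(c,u,v,.03)[:2] for u,v in p]);d=W[0]-W[-1];S.append(W.mean(0));print("yaw",np.arctan2(d[1],d[0]))
    yaw=np.arctan2(d[1],d[0]);ax=np.array([np.cos(yaw),np.sin(yaw)]);print("width",np.linalg.norm(S[0]-S[1]))
    b=onz(c,xs.mean(),y1+.5,.03)[:2];k=np.mean(S,0);n=np.array([-ax[1],ax[0]])
    print("centre",b+ax*.038+n*(n@(k-b)))
park(sys.argv[1])
E
python3 park.py pics/w2.png
```

```text
[0.4730402  0.35018589 0.19974141] 0.12218404467742107
yaw 1.8132157483729798
yaw 1.8201281659536452
width 0.048661723360733156
centre [0.47334828 0.35827086]
```

```bash
python3 - <<'E'
from h import *
for n in("top","scene"):
    c=calibration(n);im=cv2.imread(f"pics/{n}0.png");m=cv2.inRange(cv2.cvtColor(im,cv2.COLOR_BGR2HSV),(5,110,40),(19,255,255))
    P=proj(c,np.array([.474,.355,.03]));q=np.zeros_like(m);u,v=P.astype(int);q[v-22:v+22,u-24:u+24]=m[v-22:v+22,u-24:u+24]
    r=cv2.minAreaRect(np.argwhere(q)[:,::-1].astype(np.float32));print(n,P,r)
    print([onz(c,*p,.03).round(4) for p in cv2.boxPoints(r)],onz(c,*r[0],.03))
    for C in((.4735,.3514),(.4735,.3583)):
        A=1.816;ax=np.array([np.cos(A),np.sin(A)]);nn=np.array([-ax[1],ax[0]])
        print(C,[proj(c,np.array([*(np.array(C)+s*.038*ax+k*.025*nn),.03])).round(1).tolist() for s,k in((1,1),(1,-1),(-1,-1),(-1,1))])
c=np.load("pics/w2.png.npy",allow_pickle=True)[0]
for C in((.4735,.3514),(.4735,.3583)):
    A=1.816;ax=np.array([np.cos(A),np.sin(A)]);print([proj(c,np.array([*(np.array(C)+s*.038*ax),.03])).round(1).tolist() for s in(1,-1)])
m=cv2.inRange(cv2.cvtColor(cv2.imread("pics/w2.png"),cv2.COLOR_BGR2HSV),(5,120,60),(19,255,255));m[240:]=0;print(np.nonzero(m)[0].min(),np.nonzero(m)[0].max())
E
```

```text
top [171.25079217 227.78641734] ((171.6328125, 227.99795532226562), (14.10702896118164, 22.738727569580078), 75.0685806274414)
[array([0.4865, 0.3956, 0.03  ]), array([0.5043, 0.3242, 0.03  ]), array([0.4601, 0.3121, 0.03  ]), array([0.4424, 0.3832, 0.03  ])] [0.47329709 0.35375018 0.03      ]
(0.4735, 0.3514) [[162.8, 238.5], [159.2, 223.5], [181.9, 217.4], [185.5, 232.4]]
(0.4735, 0.3583) [[160.6, 238.5], [157.1, 223.5], [179.8, 217.4], [183.4, 232.4]]
scene [339.36487212 242.58539123] ((338.9000244140625, 247.20001220703125), (30.4105224609375, 19.230182647705078), 26.56505012512207)
[array([0.5312, 0.3397, 0.03  ]), array([0.4624, 0.3084, 0.03  ]), array([0.4455, 0.3927, 0.03  ]), array([0.5126, 0.4192, 0.03  ])] [0.48852626 0.366058   0.03      ]
(0.4735, 0.3514) [[355.1, 242.4], [346.9, 253.0], [322.0, 241.2], [330.6, 231.2]]
(0.4735, 0.3583) [[357.1, 243.8], [348.9, 254.5], [323.8, 242.5], [332.4, 232.5]]
[[252.1, 130.1], [254.0, 207.9]]
[[253.8, 122.5], [255.6, 201.5]]
120 201
```

```bash
python3 -m jog '[[-4,-0.4,0,0,0,0.05,120],[-8,-0.8,0,0,0,0.1,120],[-12,-1.2,0,0,0,0.15,120],[-16,-1.6,0,0,0,0.2,120],[-20,-2,0,0,0,0.26,120],[-24,-2.3,0,0,0,0.31,120],[-27.7,-2.5,0,0,0,0.355,120],[-27.7,-2.5,0,0,0,0.355,120]]'
python3 - <<'E'
from h import *
get_image("wrist")
o=get_obs();print(o['tool_pos'],o['tool_rot'],np.abs(o['dq']).max())
np.save("w3.npy",[calibration("wrist")],allow_pickle=True)
im=get_image("wrist");cv2.imwrite("pics/w3.png",im[:,:,::-1])
cv2.imwrite("pics/w3v.png",cv2.resize(im[:,:,::-1],(768,576),interpolation=cv2.INTER_CUBIC))
E
```

```text
t: 1.58
tool_pos: [0.5094, 0.0729, 0.2011]
tool_rot: [2.361, 2.067, -0.007]
contact_force: [0.7, 0.3, -0.2]
opening: 0.0449
[0.50898903 0.07536093 0.20095179] [ 2.35988464  2.07083255 -0.00524988] 0.06340959939450214
```

View pics/w3v.png

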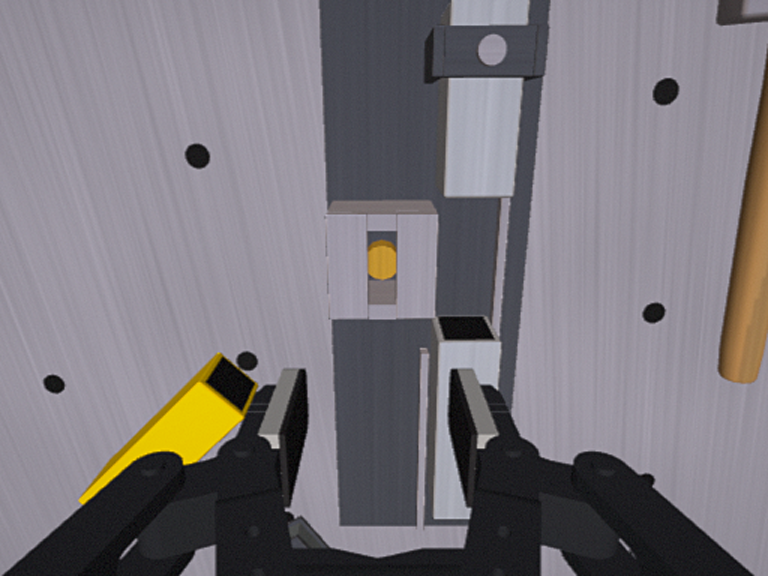

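The wrist view (1.5×) shows the socket top at corners (328,213)–(437,319), slot centre ≈(382,268), fixed rail end edge at row 196 (cols 444–515), and loose rail top front edge at row ≈341 (cols 435–498).

```bash
python3 - <<'E'
from h import *
c=np.load("w3.npy",allow_pickle=True)[0]
P=lambda x,y,z:onz(c,x/1.5-.17,y/1.5-.17,z)
K=np.array([P(*p,.056)[:2] for p in((328,213),(437,213),(437,319),(330,319))])
print("block",K.round(4),"size",np.linalg.norm(K-np.roll(K,-1,0),axis=1))
A=np.array([[-32,32],[32,32],[32,-32],[-32,-32]])/1e3
th,R,t,e=procrustes(A,K);print("yaw",th,"socket",t,e)
F=lambda x,y,z:(R.T@(P(x,y,z)[:2]-t)).round(4)
print("slot",F(382,231,.056),F(382,305,.056),F(367,268,.056),F(397,268,.056))
print("fixed end",F(444,196,.052),F(515,196,.052),"loose front",F(435,341,.052),F(498,341,.052),"loose back",F(437,519,.052))
print("plate left edge",F(320,0,.006),F(340,525,.006),"strap",F(440,76,.063))
im=cv2.imread("pics/w3.png");print(im[115:235,255,2].tolist());print(im[180,210:300,2].tolist())
E
```

```text
block [[0.4847 0.112 ]
 [0.5454 0.104 ]
 [0.5395 0.0399]
 [0.4754 0.0483]] size [0.06121628 0.06438604 0.06461281 0.06434588]
yaw -0.124022780407166 socket [0.51122023 0.0760273 ] [0.0012489  0.00159046 0.0006272  0.00011243]
slot [-0.0005  0.0219] [-0.0007 -0.0231] [-0.0093  0.    ] [ 0.0081 -0.0001]
fixed end [0.0345 0.0408] [0.0745 0.0406] loose front [ 0.0322 -0.0488] [ 0.0714 -0.0491] loose back [ 0.038  -0.1884]
plate left edge [-0.0357  0.1476] [-0.0361 -0.2384] strap [0.0288 0.1024]
[78, 76, 73, 73, 76, 76, 72, 76, 76, 77, 76, 74, 75, 76, 75, 76, 74, 74, 98, 125, 122, 118, 120, 117, 123, 119, 119, 120, 158, 157, 156, 156, 157, 158, 157, 156, 155, 159, 157, 79, 65, 78, 75, 73, 80, 132, 147, 143, 148, 196, 198, 197, 198, 196, 199, 196, 197, 196, 198, 199, 197, 195, 196, 200, 197, 198, 197, 198, 197, 199, 202, 157, 118, 122, 123, 121, 121, 120, 120, 118, 120, 123, 121, 119, 122, 120, 119, 117, 150, 158, 155, 156, 155, 158, 159, 159, 159, 161, 79, 69, 72, 75, 75, 73, 74, 71, 74, 75, 75, 74, 72, 73, 73, 74, 68, 72, 72, 73, 69, 74]
[161, 157, 159, 160, 156, 156, 159, 156, 148, 159, 153, 157, 157, 157, 157, 158, 156, 157, 159, 161, 161, 159, 160, 163, 161, 158, 158, 158, 152, 157, 161, 159, 158, 156, 153, 156, 182, 190, 191, 195, 198, 194, 187, 185, 191, 198, 198, 193, 192, 196, 195, 197, 198, 192, 140, 153, 158, 157, 157, 157, 155, 156, 159, 159, 157, 160, 162, 157, 161, 164, 162, 160, 158, 155, 152, 158, 160, 163, 155, 159, 170, 101, 72, 75, 75, 71, 73, 72, 72, 71]
```

```bash
python3 -m jog '[[-4,1,0,0,0,0,255],[-8,2,0,0,0,0,255],[-12,3,0,0,0,0,255],[-16,4,0,0,0,0,255],[-20,5,0,0,0,0,255],[-23.6,5.7,0,0,0,-0.005,255],[-23.6,5.7,2,0,0,-0.005,255],[-23.6,5.7,4,0,0,-0.005,255]]'; python3 -m jog '[[0,0,2,0,0,0,255],[0,0,4,0,0,0,255],[0,0,6,0,0,0,255],[0,0,8,0,0,0,255],[0,0,10,0,0,0,255],[0,0,11.5,0,0,0,255],[0,0,12.5,0,0,0,255],[0,0,12.5,0,0,0,255]]'
python3 - <<'E'
from h import *
o=get_obs();th=-.124;R=np.array([[np.cos(th),-np.sin(th)],[np.sin(th),np.cos(th)]])
print("fix",R.T@(o['tool_pos'][:2]-[.5108,.0755]),o['tool_pos'],o['tool_rot'],o['contact_force'])
E
```

```text
t: 2.35
tool_pos: [0.5369, -0.165, 0.1627]
tool_rot: [2.35, 2.078, -0.002]
contact_force: [0.6, 0.2, -0.8]
opening: -0.0003
t: 3.02
tool_pos: [0.5357, -0.1629, 0.0348]
tool_rot: [-2.35, -2.084, 0.005]
contact_force: [-0.7, 0.6, -0.1]
opening: -0.0
fix [ 0.05421949 -0.23353428] [ 0.53571909 -0.16294717  0.03482928] [-2.35000008 -2.0837428   0.00455201] [-0.7330665   0.58145859 -0.11773918]
```

```bash
python3 -m jog '[[1.5,0,0,0,0,0,255],[3,0,0,0,0,0,255],[4,0,0,0,0,0,255],[5,0,0,0,0,0,255],[6,0,0,0,0,0,255],[7,0,0,0,0,0,255],[8,0,0,0,0,0,255],[9,0,0,0,0,0,255]]'; python3 -m jog '[[0.5,0,0,0,0,0,255],[1,0,0,0,0,0,255],[1.4,0,0,0,0,0,255],[1.8,0,0,0,0,0,255],[2.1,0,0,0,0,0,255],[2.4,0,0,0,0,0,255],[2.6,0,0,0,0,0,255]]'
python3 -m jog '[[0.2,0,0,0,0,0,255],[0.4,0,0,0,0,0,255],[0.5,0,0,0,0,0,255]]'
```

```text
t: 3.68
tool_pos: [0.5474, -0.0733, 0.0357]
tool_rot: [2.35, 2.083, -0.004]
contact_force: [-0.3, -4.4, 2.9]
opening: -0.0001
t: 4.27
tool_pos: [0.5506, -0.0475, 0.0358]
tool_rot: [2.35, 2.083, -0.004]
contact_force: [-0.5, -3.2, 2.2]
opening: -0.0001
t: 4.52
tool_pos: [0.5513, -0.0424, 0.0357]
tool_rot: [2.35, 2.083, -0.004]
contact_force: [-1.4, -3.7, 3.2]
opening: -0.0001
```

```bash
python3 -m jog '[[0.15,0,0,0,0,0,255],[0.3,0,0,0,0,0,255],[0.3,0,0,0,0,0,255]]'; python3 -m jog '[[0.15,0,0,0,0,0,255],[0.3,0,0,0,0,0,255],[0.3,0,0,0,0,0,255]]'; python3 -m jog '[[0.15,0,0,0,0,0,255],[0.3,0,0,0,0,0,255],[0.3,0,0,0,0,0,255]]'
```

```text
t: 4.77
tool_pos: [0.5513, -0.0417, 0.0358]
tool_rot: [2.346, 2.082, -0.011]
contact_force: [-2.5, -12.4, 2.9]
opening: -0.0
t: 5.02
tool_pos: [0.5513, -0.0418, 0.0359]
tool_rot: [2.342, 2.08, -0.019]
contact_force: [-3.2, -14.0, 2.6]
opening: -0.0001
t: 5.27
tool_pos: [0.5513, -0.0418, 0.036]
tool_rot: [2.338, 2.078, -0.027]
contact_force: [-2.7, -15.4, 2.7]
opening: -0.0001
```

```bash
python3 -m jog '[[-1,0,0,0,0,0,255],[-2.5,0,0,0,0,0,255],[-2.5,0,2,0,0,0,200],[-2.5,0,-2,0,0,0,150],[-2.5,0,-4,0,0,0,120],[-2.5,0,-8,0,0,0,120],[-2.5,0,-12,0,0,0,120],[-2.5,0,-16,0,0,0,120]]'
cat >> h.py <<'E'
def go(target,xyaw):
    o=get_obs();T=Ro.from_rotvec(o['tool_rot']);x=np.array([np.cos(xyaw),np.sin(xyaw),0]);z=np.array([0,0,-1.])
    G=Ro.from_matrix(np.array([x,np.cross(z,x),z]).T);m=T.as_matrix()
    print("at",o['tool_pos'].round(4),"xyaw",np.arctan2(m[1,0],m[0,0]).round(4),"tilt",m[:2,2].round(4),"F",o['contact_force'].round(1),"t",round(o['t'],2))
    print("shift cm",(T.inv().apply(np.array(target)-o['tool_pos'])*100).round(2),"turn",(T.inv()*G).as_rotvec().round(4))
E
python3 -c "
from h import *
go([.5108,.0735,.2],1.4468)"
```

```text
t: 5.93
tool_pos: [0.5481, -0.0623, 0.1968]
tool_rot: [2.341, 2.081, -0.027]
contact_force: [0.7, -0.3, 0.4]
opening: 0.0455
at [ 0.5481 -0.0623  0.1968] xyaw 1.4535 tilt [-0.0064 -0.0187] F [ 0.7 -0.3  0.4] t 5.93
shift cm [13.04 -5.3  -0.55] turn [-0.0041  0.0193  0.0067]
```

```bash
python3 -m jog '[[3.5,-1.3,0,-0.004,0.019,0.006,120],[7,-2.6,-0.5,-0.004,0.019,0.006,120],[10,-4,-0.5,-0.004,0.019,0.006,120],[13,-5.3,-0.5,-0.004,0.019,0.006,120],[13,-5.3,-0.5,-0.004,0.019,0.006,120],[13,-5.3,-0.5,-0.004,0.019,0.006,120]]'
python3 - <<'E'
from h import *
get_image("wrist");go([.4735,.3535,.2],1.816)
np.save("w4.npy",[calibration("wrist")],allow_pickle=True)
im=get_image("wrist");cv2.imwrite("pics/w4.png",im[:,:,::-1])
cv2.imwrite("pics/w4v.png",cv2.resize(im[:,:,::-1],(768,576),interpolation=cv2.INTER_CUBIC))
E
```

```text
t: 6.43
tool_pos: [0.5099, 0.0747, 0.1989]
tool_rot: [-2.35, -2.083, 0.0]
contact_force: [-0.8, -0.7, 0.4]
opening: 0.045
at [0.5103 0.0737 0.199 ] xyaw 1.449 tilt [-0.001   0.0004] F [0.1 0.4 0.2] t 6.48
shift cm [27.33 -7.05 -0.09] turn [-0.001  -0.0005 -0.367 ]
```

View pics/w4v.png

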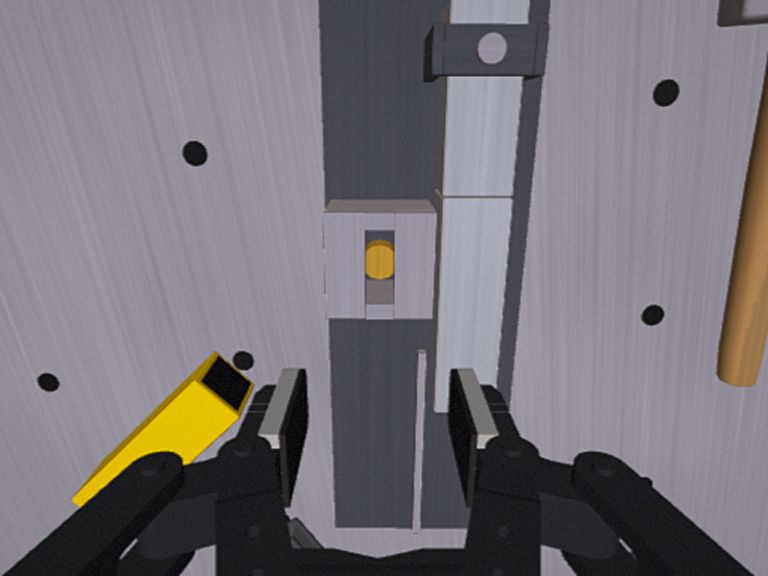

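The rail is butted: just a hairline seam at row 196. Now to the bolt.

```bash
python3 -m jog '[[4,-1,0,0,0,-0.06,120],[8,-2,0,0,0,-0.12,120],[12,-3,0,0,0,-0.18,120],[16,-4,0,0,0,-0.24,120],[20,-5,0,0,0,-0.3,120],[24,-6.1,0,0,0,-0.35,120],[27.3,-7,0,0,0,-0.367,120],[27.3,-7,0,0,0,-0.367,120]]'
python3 - <<'E'
from h import *
get_image("wrist");get_image("wrist")
c=np.load("w4.npy",allow_pickle=True)[0]
P=lambda x,y,z:onz(c,x/1.5-.17,y/1.5-.17,z)
K=np.array([P(*p,.056)[:2] for p in((325,212.5),(435,212.5),(435.5,319),(327,319))])
A=np.array([[-32,32],[32,32],[32,-32],[-32,-32]])/1e3
th,R,t,e=procrustes(A,K);print("yaw",th,"socket",t,e,"slot",[(R.T@(P(x,y,.056)[:2]-t)).round(4) for x,y in((365,268),(395,268),(380,231),(380,305))])
E
python3 park.py pics/w5.png; python3 -c "
from h import *
go([.4735,.3583,.1],1.816)"
```

```text
t: 7.2
tool_pos: [0.4742, 0.3565, 0.1988]
tool_rot: [-1.928, -2.476, -0.001]
contact_force: [-0.5, -0.1, -0.3]
opening: 0.0452
yaw -0.11525456103268214 socket [0.51124585 0.07585319] [0.00114569 0.00153958 0.00076391 0.0003474 ] slot [array([-0.0091, -0.0001]), array([ 0.0083, -0.0003]), array([-0.0003,  0.0216]), array([-0.0005, -0.0231])]
[0.47504831 0.35259056 0.1985751 ] 0.03463084445350172
yaw 1.8203364701716693
yaw 1.8112436396236147
width 0.04887703071793334
centre [0.47335687 0.35867416]
at [0.4752 0.3517 0.1986] xyaw 1.8136 tilt [-0.0017 -0.0006] F [ 0.7  0.6 -0. ] t 7.35
shift cm [0.68 0.01 9.86] turn [-0.0018  0.0002 -0.0024]
```

```bash
python3 -m jog '[[0.6,0,3,0,0,0,120],[0.6,0,6,0,0,0,120],[0.6,0,9,0,0,0,120],[0.6,0,11.5,0,0,0,120],[0.6,0,13.5,0,0,0,120],[0.6,0,14.8,0,0,0,120],[0.6,0,14.8,0,0,0,120]]'; python3 - <<'E'
from h import *
go([.4734,.358,.050],1.816)
im=get_image("wrist");cv2.imwrite("pics/w6.png",im[:,:,::-1])
E
```

```text
t: 7.93
tool_pos: [0.4721, 0.3546, 0.047]
tool_rot: [-1.937, -2.469, 0.012]
contact_force: [-1.2, 0.2, -0.2]
opening: 0.045
at [0.4721 0.3546 0.047 ] xyaw 1.811 tilt [-0.0074 -0.0039] F [-1.2  0.2 -0.2] t 7.93
shift cm [ 0.3   0.21 -0.31] turn [-0.0081  0.002  -0.005 ]
```

View pics/w6.png

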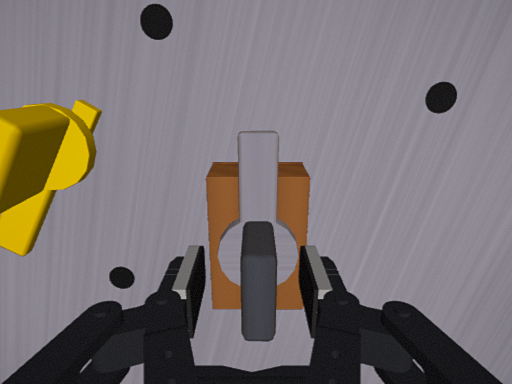

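The wing (242–276, 222–340) stands between the open jaws, and the finger points image-up. I'll check the wing centre against the TCP and grip.

```bash
python3 - <<'E'
from h import *
c=calibration("wrist");o=get_obs();T=Ro.from_rotvec(o['tool_rot'])
im=cv2.imread("pics/w6.png");g=im.max(2);print("col258",g[215:350:1,258].tolist());print("row300",g[300,225:295].tolist())
for u,v,z in((258.5,339,.074),(258.5,231,.074),(258.5,162,.03),(258.5,309,.03),(258.5,131,.038)):
    p=onz(c,u,v,z);print(v,p.round(4),"tool",(T.inv().apply(p-o['tool_pos'])*1000).round(1))
E
```

```text
col258 [144, 143, 146, 146, 147, 152, 77, 45, 48, 51, 52, 51, 47, 50, 53, 50, 47, 47, 52, 52, 52, 49, 50, 52, 47, 51, 51, 52, 52, 55, 50, 53, 54, 50, 49, 53, 54, 47, 51, 56, 60, 65, 71, 78, 78, 78, 80, 77, 78, 76, 81, 80, 76, 76, 75, 80, 78, 79, 76, 78, 76, 76, 77, 78, 78, 77, 76, 78, 78, 78, 79, 78, 78, 74, 76, 78, 75, 78, 76, 77, 75, 76, 77, 74, 80, 75, 78, 77, 77, 80, 78, 77, 74, 78, 80, 75, 75, 77, 77, 75, 78, 76, 74, 78, 80, 77, 75, 74, 77, 76, 76, 75, 74, 74, 76, 72, 74, 74, 75, 76, 74, 78, 76, 74, 64, 53, 125, 148, 147, 146, 145, 148, 145, 145, 145]
row300 [140, 137, 142, 137, 139, 142, 139, 138, 140, 136, 138, 136, 136, 137, 139, 115, 56, 45, 54, 60, 65, 67, 72, 73, 72, 76, 74, 76, 77, 75, 75, 75, 79, 75, 76, 73, 74, 76, 75, 75, 76, 72, 73, 69, 73, 72, 71, 64, 64, 62, 52, 102, 133, 137, 136, 137, 139, 140, 137, 138, 141, 139, 139, 140, 139, 137, 140, 139, 140, 142]
339 [0.4793 0.3403 0.074 ] tool [-16.4   2.1 -24.8]
231 [0.4674 0.3873 0.074 ] tool [ 32.2   1.8 -24.8]
162 [0.4644 0.4018 0.03  ] tool [47.   2.5 19.1]
309 [0.4848 0.321  0.03  ] tool [-36.3   3.1  19.2]
131 [0.4605 0.417  0.038 ] tool [62.7  2.3 11.1]
```

```bash
python3 -m jog '[[0.25,0.2,-0.2,-0.008,0.002,-0.005,120],[0.25,0.2,-0.2,-0.008,0.002,-0.005,160],[0.25,0.2,-0.2,-0.008,0.002,-0.005,255],[0.25,0.2,-0.2,-0.008,0.002,-0.005,255],[0.25,0.2,-0.2,-0.008,0.002,-0.005,255],[0.25,0.2,-0.2,-0.008,0.002,-0.005,255],[0.25,0.2,-0.2,-0.008,0.002,-0.005,255]]' 80; python3 -c "
from h import *
go([.4734,.358,.15],1.816)"
```

```text
t: 8.57
tool_pos: [0.4758, 0.3592, 0.0533]
tool_rot: [1.931, 2.475, 0.009]
contact_force: [-0.2, -0.7, 6.5]
opening: 0.0128
at [0.4758 0.3592 0.0533] xyaw 1.8167 tilt [0.0055 0.0029] F [-0.2 -0.7  6.5] t 8.57
shift cm [-0.04 -0.2  -9.67] turn [ 0.006  -0.0015  0.0007]
```

```bash
python3 -m jog '[[0,0,-0.5,0,0,0,255],[0,0,-1.5,0,0,0,255],[0,0,-3,0,0,0,255],[0,0,-5,0,0,0,255],[0,0,-7.5,0,0,0,255],[0,0,-9.5,0,0,0,255],[0,0,-9.7,0,0,0,255]]'; python3 - <<'E'
from h import *
get_image("wrist");go([.5108,.0752,.15],1.4468)
np.save("w7.npy",[calibration("wrist")],allow_pickle=True)
o=get_obs();print(o['opening'],o['tool_pos'])
im=get_image("wrist");cv2.imwrite("pics/w7.png",im[:,:,::-1])
E
```

```text
t: 9.15
tool_pos: [0.4774, 0.3604, 0.1558]
tool_rot: [1.928, 2.473, 0.021]
contact_force: [0.9, -0.1, -1.5]
opening: 0.0126
at [0.4768 0.3599 0.1539] xyaw 1.8169 tilt [0.0109 0.006 ] F [ 0.2  0.6 -2.5] t 9.2
shift cm [-28.45  -3.64   0.25] turn [ 0.0113 -0.0054  0.3701]
0.012747705991651545 [0.47677753 0.35993414 0.15386227]
```

View pics/w7.png

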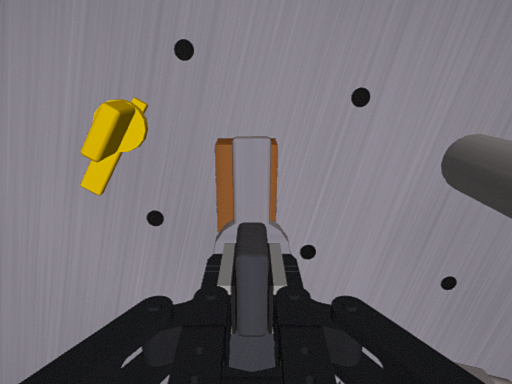

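```bash
python3 - <<'E'
from h import *
c=np.load("w7.npy",allow_pickle=True)[0]
o=get_obs();p0=np.array([.47677753,.35993414,.15386227]);T=Ro.from_rotvec([1.928,2.473,.021])
im=cv2.imread("pics/w7.png");g=im.max(2);print("col252 top",g[128:146,252].tolist(),"wing",g[215:260,252].tolist(),g[325:345,252].tolist())
print("row160",g[160,226:276].tolist());print("row205",g[205,226:276].tolist());print("row290",g[290,230:275].tolist())
def tool(u,v,dz):
    C,d=ray(c,u,v);C=T.inv().apply(C-p0);d=T.inv().apply(d);return ((C+d*(dz-C[2])/d[2])*1000).round(1)
for u,v,z in((252,138,.0153),(233.5,160,.0153),(270,160,.0153),(233.5,205,.0153),(270,205,.0153),(252,334,-.0207),(252,255,-.0207),(236,290,-.0207),(269,290,-.0207)):print(u,v,tool(u,v,z))
E
```

```text
col252 top [141, 144, 142, 142, 142, 143, 147, 146, 104, 104, 119, 141, 143, 140, 140, 139, 142, 140] wing [141, 140, 140, 137, 139, 140, 142, 98, 47, 44, 48, 51, 52, 47, 45, 48, 50, 43, 46, 48, 50, 47, 50, 50, 48, 51, 50, 53, 49, 50, 52, 49, 51, 46, 54, 47, 49, 53, 50, 53, 64, 64, 73, 76, 74] [70, 74, 69, 68, 74, 71, 69, 71, 70, 72, 54, 49, 70, 70, 73, 68, 66, 71, 68, 68]
row160 [139, 139, 139, 140, 137, 139, 97, 110, 120, 133, 141, 147, 143, 145, 139, 142, 143, 142, 144, 141, 141, 141, 141, 139, 140, 139, 140, 137, 139, 140, 141, 140, 142, 141, 141, 145, 141, 143, 142, 143, 143, 137, 130, 128, 103, 134, 137, 136, 135, 135]
row205 [136, 138, 137, 139, 138, 140, 134, 100, 112, 121, 132, 142, 142, 143, 140, 142, 145, 143, 142, 142, 141, 142, 137, 144, 140, 141, 142, 140, 138, 142, 139, 143, 138, 142, 140, 141, 141, 142, 145, 146, 142, 135, 129, 104, 133, 137, 135, 134, 134, 129]
row290 [115, 54, 34, 41, 36, 14, 30, 52, 57, 63, 63, 68, 71, 72, 68, 70, 76, 69, 73, 71, 76, 73, 78, 74, 73, 73, 73, 71, 71, 71, 71, 67, 70, 68, 66, 66, 65, 39, 20, 31, 43, 34, 35, 99, 153]
252 138 [59.  -0.6 15.3]
233.5 160 [48.9 -9.  15.3]
270 160 [48.9  7.7 15.3]
233.5 205 [26.8 -9.4 15.3]
270 205 [26.8  8.1 15.3]
252 334 [-17.5  -0.5 -20.7]
252 255 [ 20.1  -0.5 -20.7]
236 290 [  4.2  -6.9 -20.7]
269 290 [  4.2   6.3 -20.7]
```

```bash
python3 -m jog '[[-3,-0.4,0,0,0,0.04,255],[-7,-0.9,0,0,0,0.09,255],[-11,-1.4,0,0.002,-0.001,0.14,255],[-15,-1.9,0,0.004,-0.002,0.2,255],[-19,-2.4,0,0.006,-0.002,0.25,255],[-23,-3,0,0.006,-0.003,0.3,255],[-26.5,-3.4,0,0.006,-0.003,0.35,255],[-28.4,-3.65,0,0.006,-0.003,0.37,255]]'; python3 -m jog '[[0,0,0,0,0,0,255],[0,0,0,0,0,0,255]]'; python3 -c "
from h import *
go([.5107,.0748,.12],1.4468)"
```

```text
t: 9.92
tool_pos: [0.5081, 0.0716, 0.148]
tool_rot: [-2.359, -2.073, 0.003]
contact_force: [-0.2, 1.1, -2.7]
opening: 0.0129
t: 10.08
tool_pos: [0.5065, 0.0706, 0.1454]
tool_rot: [-2.359, -2.068, 0.008]
contact_force: [-0.3, 0.1, -2.5]
opening: 0.0126
at [0.5065 0.0706 0.1454] xyaw 1.4397 tilt [-0.0066 -0.0002] F [-0.3  0.1 -2.5] t 10.08
shift cm [0.48 0.38 2.54] turn [-0.0065  0.0011 -0.0071]
```

```bash
python3 -m jog '[[0.25,0.2,1,-0.006,0.001,-0.007,255],[0.48,0.38,2,-0.006,0.001,-0.007,255],[0.48,0.38,2.6,-0.006,0.001,-0.007,255],[0.48,0.38,2.6,-0.006,0.001,-0.007,255],[0.48,0.38,2.6,-0.006,0.001,-0.007,255]]';  python3 - <<'E'
from h import *
get_image("wrist");get_image("wrist");go([.5107,.0748,.105],1.4468)
np.save("w8.npy",[calibration("wrist")],allow_pickle=True)
im=get_image("wrist");cv2.imwrite("pics/w8.png",im[:,:,::-1])
cv2.imwrite("pics/w8v.png",cv2.resize(im[90:,:,::-1],(768,441),interpolation=cv2.INTER_CUBIC))
E
```

```text
t: 10.5
tool_pos: [0.5099, 0.0756, 0.1183]
tool_rot: [-2.352, -2.08, 0.003]
contact_force: [0.0, -0.1, -0.7]
opening: 0.0125
at [0.5109 0.0753 0.1197] xyaw 1.4475 tilt [-0.0002  0.    ] F [ 0.1 -0.6 -1.2] t 10.6
shift cm [-0.05 -0.01  1.47] turn [-0.0002  0.      0.0007]
```

View pics/w8v.png

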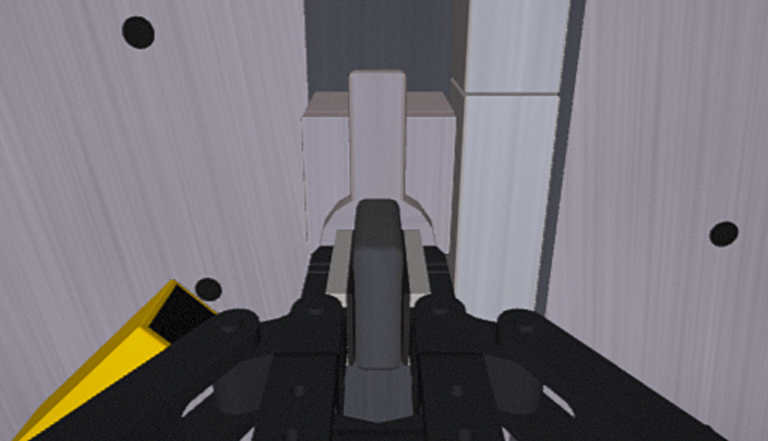

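Finger and wing (col ≈377) are centred on the block (302–455), laterally within about 0.5 mm. Checking along the slot:

```bash
python3 - <<'E'
from h import *
c=np.load("w8.npy",allow_pickle=True)[0]
for n,u,v,z in(("blockL",302,116,.056),("blockR",455,116,.056),("seamL",462,94,.052),("seamR",559,94,.052)):
    p=onz(c,u/1.5-.17,v/1.5-.17+90,z);T=Ro.from_euler('z',-.124);print(n,(T.inv().apply(p-[.5109,.0753,0])*1000).round(1))
p=onz(c,377/1.5,71/1.5+89.8,.1197-.0153);print("tip",(T.inv().apply(p-[.5109,.0753,0])*1000).round(1))
p=onz(c,377/1.5,366/1.5+89.8,.1197+.0207);print("wing end",(T.inv().apply(p-[.5109,.0753,0])*1000).round(1))
go([.5109,.0753,.105],1.4468)
E
```

```text
blockL [-31.8  32.6  56. ]
blockR [30.6 32.7 56. ]
seamL [33.7 40.9 52. ]
seamR [73.5 41.  52. ]
tip [ -1.1  59.1 104.4]
wing end [ -1.1 -17.7 140.4]
at [0.5111 0.0752 0.12  ] xyaw 1.4473 tilt [0.0004 0.    ] F [ 0.3 -1.4 -1.7] t 10.65
shift cm [ 0.01 -0.02  1.5 ] turn [ 0.0004 -0.0001  0.0005]
```

```bash
python3 -m jog '[[0.03,0.04,0.5,0,0,0,255],[0.06,0.04,1,0,0,0,255],[0.06,0.04,1.4,0,0,0,255],[0.06,0.04,1.7,0,0,0,255],[0.06,0.04,2,0,0,0,255],[0.06,0.04,2.3,0,0,0,255],[0.06,0.04,2.3,0,0,0,255],[0.06,0.04,2.3,0,0,0,255]]' 110; python3 -c "
from h import *
go([.5109,.0758,.0793],1.4468)"
```

```text
t: 11.32
tool_pos: [0.5114, 0.0757, 0.0967]
tool_rot: [-2.354, -2.08, 0.0]
contact_force: [-0.3, 0.1, -2.3]
opening: 0.0124
at [0.5114 0.0757 0.0967] xyaw 1.4473 tilt [-0.0001  0.    ] F [-0.3  0.1 -2.3] t 11.32
shift cm [ 0.01 -0.05  1.74] turn [-0.0001 -0.      0.0005]
```

```bash
python3 -m jog '[[0,0,0.3,0,0,0,255],[0,0,0.6,0,0,0,255],[0,0,0.9,0,0,0,255],[0,0,1.2,0,0,0,255],[0,0,1.5,0,0,0,255],[0,0,1.7,0,0,0,255],[0,0,1.8,0,0,0,255],[0,0,1.8,0,0,0,255]]'; python3 -c "
from h import *
go([.5109,.0758,.0793],1.4468)"
```

```text
t: 11.98
tool_pos: [0.5122, 0.0757, 0.0799]
tool_rot: [2.354, 2.08, 0.001]
contact_force: [-2.6, 1.2, 8.0]
opening: 0.0124
at [0.5122 0.0757 0.0799] xyaw 1.4473 tilt [ 0.0011 -0.    ] F [-2.6  1.2  8. ] t 11.98
shift cm [-0.   -0.13  0.06] turn [ 0.0011 -0.0001  0.0005]
```

```bash
python3 -m jog '[[0,0,0.2,0,0,0,255],[0,-0.05,0.35,0,0,0,255],[0,-0.05,0.35,0,0,0,255],[0,-0.05,0.35,0,0,0,255]]'; python3 -c "
from h import *
go([.5109,.0758,.0793],1.4468-1.571)"
```

```text
t: 12.32
tool_pos: [0.5123, 0.0756, 0.0793]
tool_rot: [2.353, 2.08, 0.001]
contact_force: [-7.7, -2.2, 17.0]
opening: 0.0121
at [0.5123 0.0756 0.0793] xyaw 1.4475 tilt [ 0.0009 -0.0004] F [-7.7 -2.2 17. ] t 12.32
shift cm [-0.   -0.14  0.  ] turn [ 1.0000e-03 -5.0000e-04  1.5717e+00]
```

```bash
python3 -m jog '[[0,-0.1,0.35,0,0,0.1,255],[0,-0.1,0.35,0,0,0.2,255],[0,-0.1,0.35,0,0,0.3,255],[0,-0.1,0.35,0,0,0.4,255],[0,-0.1,0.35,0,0,0.5,255],[0,-0.1,0.35,0,0,0.6,255],[0,-0.1,0.35,0,0,0.7,255],[0,-0.1,0.35,0,0,0.8,255]]'; python3 -c "
from h import *
go([.5109,.0758,.0793],1.4468-1.571)
print(get_obs()['wrist_torque'],get_obs()['q'])"
```

```text
t: 12.98
tool_pos: [0.5145, 0.0751, 0.0793]
tool_rot: [2.976, 0.991, 0.011]
contact_force: [-0.6, -1.7, 12.0]
opening: 0.0117
at [0.5145 0.0751 0.0793] xyaw 0.643 tilt [ 0.0078 -0.002 ] F [-0.6 -1.7 12. ] t 12.98
shift cm [-0.25 -0.27  0.  ] turn [ 0.0041 -0.0072  0.7672]
[-0.48333117  0.21436423  0.04026451] [ 0.00292891 -0.04574431  1.99280899 -0.00222461  1.18674305  0.93152857]
```

```bash
python3 -m jog '[[-0.1,-0.1,0.35,0.004,-0.007,0.1,255],[-0.15,-0.2,0.35,0.004,-0.007,0.2,255],[-0.2,-0.2,0.35,0.004,-0.007,0.3,255],[-0.2,-0.2,0.35,0.004,-0.007,0.4,255],[-0.2,-0.2,0.35,0.004,-0.007,0.5,255],[-0.2,-0.2,0.35,0.004,-0.007,0.6,255],[-0.2,-0.2,0.35,0.004,-0.007,0.7,255],[-0.2,-0.2,0.35,0.004,-0.007,0.78,255]]'; python3 - <<'E'
from h import *
go([.5109,.0758,.0793],1.4468-1.571)
print(get_obs()['wrist_torque'],get_obs()['opening'])
c=calibration("top");im=get_image("top")[:,:,::-1];cv2.imwrite("pics/t2.png",im)
w=get_image("wrist")[:,:,::-1];cv2.imwrite("pics/w9.png",w)
cv2.imwrite("pics/v9.png",np.hstack([cv2.resize(im[150:260,200:300],(350,385),interpolation=cv2.INTER_CUBIC)[:384],w[:,60:510]]))
E
```

```text
t: 13.65
tool_pos: [0.5149, 0.0748, 0.0794]
tool_rot: [3.132, -0.221, 0.011]
contact_force: [-0.2, -3.7, 11.1]
opening: 0.0125
at [0.5149 0.0748 0.0794] xyaw -0.1412 tilt [ 0.0071 -0.0019] F [-0.2 -3.7 11.1] t 13.65
shift cm [-0.41 -0.05  0.  ] turn [ 0.0009 -0.0073 -0.017 ]
[-0.52810118  0.24608485  0.04593998] 0.012543783666078756
```

View pics/v9.png

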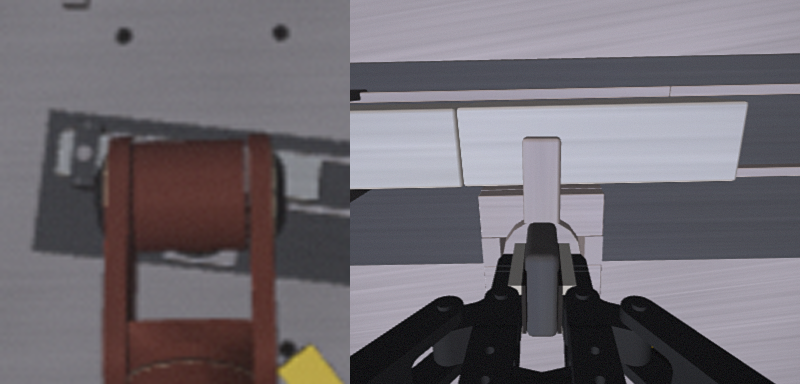

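Right half (wrist): finger lies across the loose rail, seam still closed at col ≈460. I'll press slightly harder, re-centre and do numeric checks.

```bash
python3 -m jog '[[-0.1,0,0.3,0,-0.004,-0.008,255],[-0.15,0,0.45,0,-0.007,-0.015,255],[-0.15,0,0.45,0,-0.007,-0.015,255],[-0.15,0,0.45,0,-0.007,-0.015,255],[-0.15,0,0.45,0,-0.007,-0.015,255]]'; python3 - <<'E'
from h import *
go([.5109,.0758,.0793],1.4468-1.571)
o=get_obs();print(o['wrist_torque'],o['opening'],np.abs(o['dq']).max())
c=calibration("wrist");w=get_image("wrist")[:,:,::-1];cv2.imwrite("pics/w10.png",w);np.save("w10.npy",[c],allow_pickle=True)
cv2.imwrite("pics/w10v.png",cv2.resize(w[80:350,160:400],(720,810-210),interpolation=cv2.INTER_CUBIC) if 0 else cv2.resize(w[90:340,170:370],(480,600),interpolation=cv2.INTER_CUBIC))
E
```

```text
t: 14.17
tool_pos: [0.5154, 0.0748, 0.0793]
tool_rot: [3.134, -0.194, 0.005]
contact_force: [-9.0, -0.8, 20.9]
opening: 0.0121
at [0.5154 0.0748 0.0793] xyaw -0.1234 tilt [ 0.003  -0.0014] F [-9.  -0.8 20.9] t 14.17
shift cm [-0.46 -0.04 -0.  ] turn [ 0.001  -0.0032  0.0008]
[-0.25766619  1.58457059 -0.0311027 ] 0.012101752089984317 0.0018928691231420588
```

View pics/w10v.png

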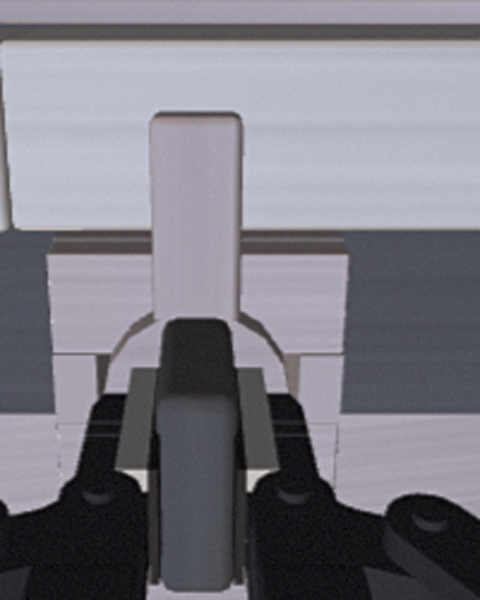

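```bash
python3 - <<'E'
from h import *
c=np.load("w10.npy",allow_pickle=True)[0];T=Ro.from_euler('z',-.124)
F=lambda x,y,z:(T.inv().apply(onz(c,170+x/2.4-.3,90+y/2.4-.3,z)-[.5154,.0748,0])*1000).round(1)
print("block",F(48,253,.056),F(349,253,.056),"slotline",F(75,353,.056),"rail edges",F(100,41,.052),F(60,230,.052),"seam",F(5,230,.052))
print("tip",F(196,115,.064),"finger sides",F(151,180,.064),F(241,180,.064),"wing",F(198,400,.1),F(198,590,.1))
E
```

```text
block [27.4 31.5 56. ] [ 27.4 -31.3  56. ] slotline [ 4.3 27.  56. ] rail edges [70.1 19.5 52. ] [31.2 29.5 52. ] seam [31.2 41.1 52. ]
tip [57.5  0.7 64. ] finger sides [45.   9.3 64. ] [45. -8. 64.] wing [ 17.7   0.4 100. ] [-19.9   0.3 100. ]
```

```bash
python3 -c "
from station import *
o=get_obs();print(o['tool_pos'],o['contact_force'],o['opening'],o['t']);finish_job()"
```

```text
[0.51537411 0.07483609 0.07928474] [-8.83891725 -1.84379655 21.16228407] 0.012324794475223166 14.2167
the job is handed in; nothing more can be done
```

I handed the job in at 14.2 s of the 64 s allowed. By my checks every step is met, but `finish_job` gives no verdict.

**What I did:**
- I pushed the loose rail 89 mm along its channel until the force rose and it stopped against the fixed rail.
- I gripped the bolt by its wing, put its foot through the slot with the finger towards the fixed rail, and pressed it home.
- I turned it a quarter turn clockwise and finished still gripping it and pressing down.

**Last checks:**
- **Rail:** only a hairline seam is left, and it was still closed after the turn.
- **Depth:** the TCP stood at z = 0.0793 m, exactly the height worked out for fully home, pressing with about 21 N.
- **Turn:** the tool's x axis, along the finger, was within 0.001 rad of the quarter turn, and the last wrist picture showed the finger lying across the loose rail.
- **Grip:** the jaws were still closed on the wing at 12 mm, with the grip force set to 110 N.

**Less certain:**
- **Off-centre bolt:** the bolt sits about 2–3.5 mm off the socket axis in the fixture's +x, inside the 6 mm limit. It is probably leaning on the slot wall, since there is 9 N of side force. My last re-centring shift did not reduce the offset.
- **Camera disagreement:** the wrist and top cameras differed by 3–7 mm in y, so I aligned the bolt to the socket with the wrist camera alone.
- **A typing slip:** one row after the push had the wrong sign and sent the tool 2 cm down for 1/12 s. I saw no contact or disturbance from it.
- **Bystanders:** no path went near the magnet, hammer, offcut or can, but I did not measure their positions again at the end.

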